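# Wind the label tape fully home in the bench winder

### The job

The label tape in the bench winder has to be wound fully home. Crank the winder clockwise by its knob until the drag suddenly goes away and the spring button at the strip drops, stop cranking within about half a turn of that, and let go. Leave the stock standing around the winder where it is.

Things in the scene. Friction and masses are not known exactly. Their poses are not given: they have to be found in the camera images.
- winder: Fixed bench winder; origin mid-underside of its 240 x 300 mm foot; x away from the operator, y left, z up. Its grey box's face slopes 35 deg, rising to +x (it looks up and to -x). A 30 mm lamp bar along y at x = 29 to 59 mm, z = 272 to 296 mm, on posts at x = 50, y = +-165 mm, blocks a gripper working straight down: come in square to the face, tilted 35 deg.
- crank_centre (a point): Point on the crank's axis, 50 mm out from the sloping face, level (along the axis) with the knob's middle. z is the crank's axis, square to the face and out of it; x points up the slope, y to the left across the face (level). Crank arm and hub reach 28 mm out from the face.
- knob_mid (a point): Middle of the grip of the crank's black knob: a cylinder 23 mm in diameter, 44 mm long, parallel to the crank's axis and 50 mm from it, spanning 25 to 69 mm out from the face. It spins freely on its pin, so it can be held firmly, the hand keeping one orientation, while it is carried round the circle.
- crank (a joint): Crank angle, rad, growing clockwise as seen looking onto the face (from its upper edge to the right, then down). Range 0 to 15.6; it stays where left. Starts at 0 to 4; the tape is home at some reading from 7.5 to 11, new each time. Until then it drags with about 7 N at the knob, afterwards under 1 N. Turn on less than half a turn after that.
- button (a joint): Spring-loaded drag button with a round 25 mm steel cap, to the left of the crank on the face. It rests on a steel strip (reading about 0, m) and that rubbing is the crank's drag; when the strip's upper end has passed under it, it drops by about 7 mm (reading about 0.007) and stays down.
- button_foot (a point): Middle of the underside of the drag button (its foot is 10 mm square), on the strip's top 8 mm over the face. x points up the slope, z out of the face. The button stands at a different place along the strip each time.
- strip_tail (a point): Middle of the upper end of the steel tally strip (85 x 14 x 8 mm, in a channel along the slope, left of the crank). Cranking draws the strip straight down the slope, 7 mm per radian (44 mm a turn); the button drops when this end is about 6 mm past its foot.
- bin: Loose open blue bin 160 x 110 x 60 mm to the left of the winder; origin at the centre of its underside. Stock: leave alone.
- flange: Loose square aluminium flange 75 x 75 x 35 mm with a 45 mm bore; origin at the centre of its underside. Leave alone.
- carton: Loose cardboard carton 90 x 70 x 55 mm to the right of the winder; origin at the centre of its underside. Leave alone.
- nut: Loose brass hexagon nut, 48 mm across corners, 30 mm high; origin at the centre of its underside. Leave alone.

How it is judged:
By the outcome, as a careful person would: the job done as asked, in the order asked, and still so for the second after the job is handed in, with the robot touching nothing.
It also fails if it takes over 54 s, if anything falls off the work surface, if the arm or the gripper's body presses on something with over 40 N, if the wrist force passes 120 N, or if a joint passes its speed limit or range.

### The arm

A 7-joint arm with a two-finger parallel gripper is mounted at the origin on the work surface. World frame = base frame: x ahead of the robot, y to its left, z up, the work surface at z = 0. Lengths are in m, angles in rad, forces in N, time in s.
With the tool pointing down it reaches from about 0.425 to 0.875 m from the base axis. Payload 8.4 kg.
Tool frame: the origin (TCP) lies where the fingers leave the gripper's body, on its centre line; the fingertips stand 70 mm ahead of it and the grasp point (between the pads) lies 51 mm ahead of it; z points along the fingers, y is the line along which they close (so a half turn about z gives the same grasp; the last joint's range is limited). The gripper opens to 87 mm and grips with 3 to 60 N. Pads are 19 mm wide; open, the fingers measure 117 mm over their backs; the gripper's body (75 mm by 190 mm) begins 51 mm behind the grasp point.
Start: joints at [1.085, 0.333, 0.04, 1.465, -0.013, 1.343, -0.059], TCP at [0.245, -0.602, 0.292] pointing down, gripper open.
Joint ranges: [-2.58, 2.58], [-0.38, 2.09], [-1.3, 1.39], [0.25, 2.4], [-1.5, 4.64], [0.08, 2.09], [-2.65, 2.65]. Speed limits (rad/s): [2.22, 2.22, 2.79, 2.79, 3.14, 3.14, 3.14].

### API

Orientations are given as a rotation vector (axis times angle).
In Python, from station import monitor, cams, ticket gives the robot as it stands.
- The arm moves only by the shell command python3 -m creep 'ROWS' [OPENING] [FORCE]. ROWS is text: rows parted by semicolons, each of 4 numbers parted by spaces: the shift along the world's x, y, z in units of 30 mm (1.0 is 30 mm), then the turn about the world's z in units of 8 degrees (1.0 is 8 degrees). A call has 1 to 12 rows; each row shifts and turns the commanded pose from where the row before left it; what a row does not reach is not made up. A row lasts 1/10 s, in which the tool goes at most 50 mm and 8.59 degrees, less where a joint would pass 70% of its speed; a pose out of reach is approached as far as the arm can. A call is refused whole if a number of a shift passes 1 or a number of a turn 1, either way. A call with a gripper value outside its range is refused whole. OPENING is the closure in counts, from 0 (fully open) to 255 (shut), set as the call begins (- or left out, the last holds). The fingers move at their own pace and stop on an object; FORCE is the grip in N (left out, the last holds). Time passes only in rows, so rows that do not move let the fingers close. It gives the time, the measured TCP pose, the force, the opening and the grip force at its end, in the units of the state.
- monitor.read_state(): the state, without advancing time (a new reading comes with each control period).
- cams.camera(name): name is "scene" or "top" or "wrist"; returns (picture, depth): 400x640x3 uint8, red, green, blue; 400x640 float32, m along the optical axis (not along the pixel's ray), 0 where there is no reading.
- cams.camera_params(name): a dict with "fovy" (degrees; the focal length in pixels is half the picture's height over the tangent of half this angle, whatever the lens; pixels are square), "cx", "cy" (the principal point, pixels), "R" (3x3) and "t" (3): a world point X has camera coordinates R X + t; the wrist camera has in their place "T_tool_cam" (4x4, takes a point from camera to tool coordinates, whose origin is the TCP and whose axes are the flange's). Camera axes: x right, y down, z forward; pixel columns grow to the right and rows downward; lengths in m; the calibration is good to about 2 mm. A picture is of the moment at which its call begins: read the wrist's pose just before it. camera_params takes no time and is no camera call.
- ticket.close_job(): hands the job in; it is judged then, once.
The state is a dict: "clock": time; "joints": joint angles; "qvel": joint speeds; "tau": joint torques, N m; "tool_pos": TCP position; "orientation": TCP orientation; "force": force on the tool from outside, world axes, zero at the start; "ft_torque": the same for the moment, N m; "gripper_width": opening from 0.0 (shut) to 1.0 (fully open); "grasp_force": force on a finger pad.
Only numpy, scipy, OpenCV 4.12 (cv2) and the standard library are available. Lean on these libraries where they do the work, as an engineer would, in place of code of your own. Each camera call takes 0.05 s, during which the arm holds its last target. There are 200 camera calls.

## Working session

There is one attempt and no reset: what is moved stays moved. The work goes in short steps, Python scripts to look and compute and a shell command to move; the robot and the scene stay as the last step left them, time stands still between calls to the robot, and variables do not carry over. Pictures are saved under pics/ and viewed, at most 10 in all, crops included, and the job is handed in when it is done.

```bash
ls; mkdir -p pics; python3 - <<'E'
from station import monitor,cams
import cv2,numpy as np
print(monitor.read_state())
for n in ["scene","top"]:
    im,d=cams.camera(n); cv2.imwrite(f"pics/{n}0.png",im[:,:,::-1]); np.savez(f"{n}0.npz",im=im,d=d)
    print(n,cams.camera_params(n))
print(cams.camera_params("wrist"))
E
```

```text
pics
{'clock': 0.0, 'joints': array([ 1.08479328,  0.33389306,  0.03988252,  1.46627097, -0.01341885,
        1.34331699, -0.05851431]), 'qvel': array([-0.00053743,  0.00234459,  0.00057618,  0.00084129,  0.00031633,
       -0.0003595 , -0.00107042]), 'tau': array([-8.67042127e-04, -6.56365013e+01,  1.33462250e+00, -4.03812003e+01,
       -5.98831102e-02,  4.48874733e-02,  1.30510134e-04]), 'tool_pos': array([ 0.2450416 , -0.60164943,  0.29137099]), 'orientation': array([-3.08149255e+00, -6.03438291e-01,  6.33485126e-04]), 'force': array([-0.9287789 ,  0.34042304,  0.69499714]), 'ft_torque': array([-0.01249204, -0.05208382,  0.00818302]), 'grasp_force': 0.0, 'gripper_width': 1.0006380183879307}
scene {'fovy': 54.943445821463754, 'cx': 319.8118366798283, 'cy': 202.2663433020243, 'R': array([[-0.31411519,  0.9490824 , -0.02396342],
       [ 0.53654729,  0.15664297, -0.82920443],
       [-0.78322963, -0.27332322, -0.55843152]]), 't': array([ 0.12246551, -0.20434099,  1.48270338])}
top {'fovy': 51.29936140698381, 'cx': 313.97806187981126, 'cy': 204.49887251176088, 'R': array([[ 0.0973177 , -0.99524158, -0.00484466],
       [-0.97486791, -0.09434307, -0.20182157],
       [ 0.20040415,  0.02436372, -0.97941033]]), 't': array([0.00990522, 0.54998176, 0.93767583])}
{'fovy': 65.47531791375049, 'cx': 319.4764978236892, 'cy': 202.70609746354359, 'T_tool_cam': array([[ 8.40300221e-05, -9.65383911e-01, -2.60833084e-01,
         7.03536364e-02],
       [ 9.99999892e-01,  2.00467432e-04, -4.19801119e-04,
         3.68477753e-04],
       [ 4.57557785e-04, -2.60833020e-01,  9.65383823e-01,
        -9.28328573e-02],
       [ 0.00000000e+00,  0.00000000e+00,  0.00000000e+00,
         1.00000000e+00]])}
```

View pics/scene0.png

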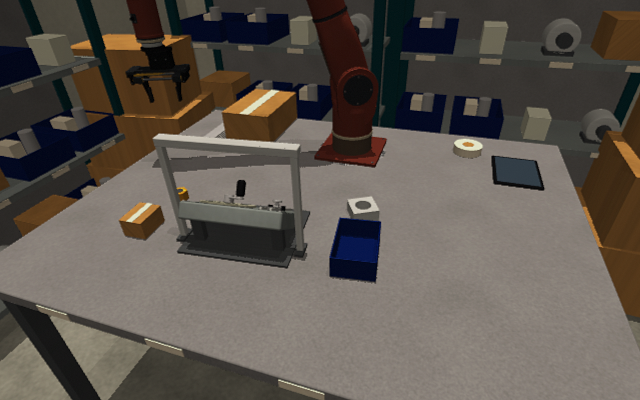

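View pics/top0.png

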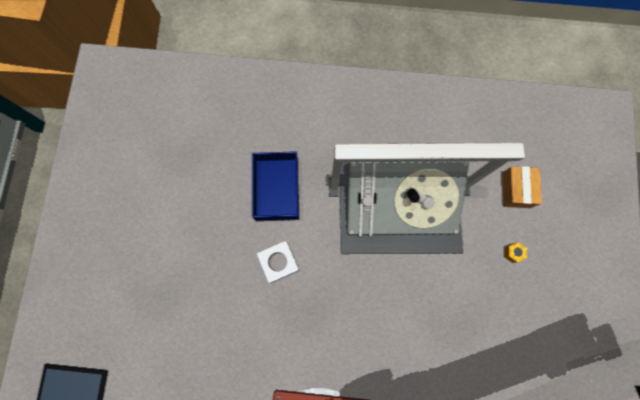

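```bash
cat > h.py <<'E'
import numpy as np,cv2
from station import cams,monitor
from scipy.spatial.transform import Rotation as Ro
def cloud(n,d,P=None,st=None):
    P=P or cams.camera_params(n); f=200/np.tan(np.radians(P["fovy"]/2))
    v,u=np.mgrid[0:400,0:640]; X=np.dstack([(u-P["cx"])/f*d,(v-P["cy"])/f*d,d])
    if n=="wrist":
        T=P["T_tool_cam"]; X=X@T[:3,:3].T+T[:3,3]
        return X@Ro.from_rotvec(st["orientation"]).as_matrix().T+st["tool_pos"]
    return (X-P["t"])@P["R"]
E
python3 - <<'E'
from h import *
z=np.load("top0.npz");im,d=z["im"],z["d"];W=cloud("top",d);np.set_printoptions(precision=4,suppress=True)
for p in [(427,202),(413,195),(410,190),(415,198),(340,152),(520,152),(430,145),(430,157),(368,199),(368,180),(368,165),(367,230),(345,248),(460,248),(345,236),(460,236),(350,180),(455,220),(452,190),(276,185),(277,262),(525,186),(516,252),(425,180),(405,215),(455,205)]:
    print(p,W[p[1],p[0]],im[p[1],p[0]])
cv2.imwrite("pics/topcrop.png",cv2.resize(im[130:265,320:540,::-1],None,fx=3.6,fy=3.6,interpolation=cv2.INTER_CUBIC))
E
```

```text
(427, 202) [ 0.5655 -0.1911  0.1105] [177 174 171]
(413, 195) [ 0.5662 -0.1483  0.1599] [17 16 17]
(410, 190) [ 0.5812 -0.1449  0.1428] [14 13 13]
(415, 198) [ 0.5604 -0.1531  0.1588] [18 17 19]
(340, 152) [0.6007 0.019  0.2952] [233 237 234]
(520, 152) [ 0.6316 -0.3102  0.2974] [231 231 226]
(430, 145) [ 0.6302 -0.1458  0.2951] [228 226 221]
(430, 157) [ 0.6068 -0.1466  0.2956] [206 204 197]
(368, 199) [ 0.5587 -0.058   0.1146] [183 181 177]
(368, 180) [ 0.6014 -0.0543  0.1193] [162 159 156]
(368, 165) [ 0.6325 -0.0505  0.1321] [81 86 82]
(367, 230) [ 0.5    -0.0689  0.0398] [136 143 136]
(345, 248) [ 0.4551 -0.0218  0.0096] [ 99 102 103]
(460, 248) [ 0.4827 -0.3024  0.0066] [90 93 94]
(345, 236) [ 0.4849 -0.0196  0.0066] [96 99 99]
(460, 236) [ 0.5121 -0.3012  0.0079] [89 92 91]
(350, 180) [ 0.5998 -0.0144  0.1109] [104 109 105]
(455, 220) [ 0.5419 -0.2732  0.0534] [129 134 129]
(452, 190) [ 0.6001 -0.2476  0.1058] [211 207 178]
(276, 185) [0.5985 0.1655 0.0023] [ 29  48 123]
(277, 262) [0.4057 0.1408 0.0005] [157 151 149]
(525, 186) [ 0.6402 -0.4367  0.0568] [233 237 230]
(516, 252) [ 0.4829 -0.4276  0.0304] [87 88 90]
(425, 180) [ 0.6143 -0.1826  0.1176] [161 159 136]
(405, 215) [ 0.5395 -0.1518  0.0684] [172 171 148]
(455, 205) [ 0.572  -0.2637  0.0798] [208 205 177]
```

View pics/topcrop.png

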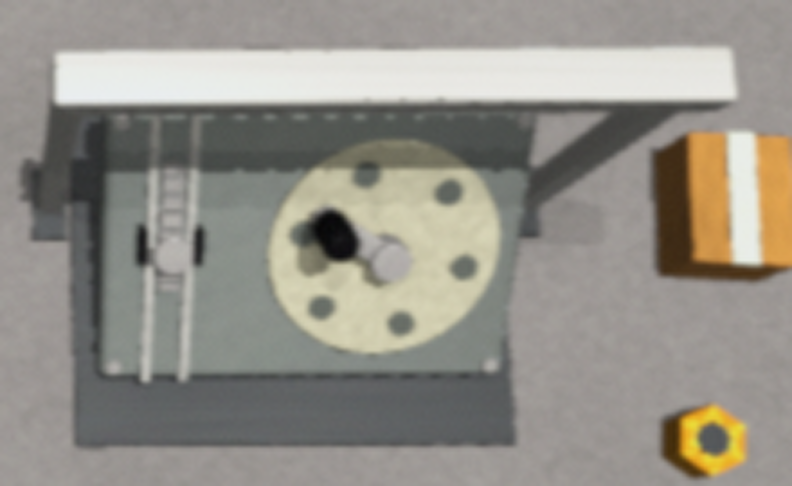

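```bash
python3 -m creep '0 0 .6 1;0 0 .6 1;0 0 .6 1;0 0 .6 1;0 0 .6 1;0 0 .6 1;0 0 .6 1;0 0 .6 1;0 0 .6 1;0 0 .6 1;0 0 .6 1;0 0 .6 .25'; cat > s.py <<'E'
from h import *
np.set_printoptions(precision=4,suppress=True)
s=monitor.read_state();M=Ro.from_rotvec(s["orientation"]).as_matrix()
print(round(s["clock"],2),"pos",s["tool_pos"],"q",s["joints"],"F",s["force"],"w",s["gripper_width"],"g",s["grasp_force"],"\nR",M.tolist() and np.round(M,3).tolist())
E
python3 s.py
python3 - <<'E'
from h import *
np.set_printoptions(precision=4,suppress=True)
z=np.load("top0.npz");im,d=z["im"],z["d"];W=cloud("top",d)
# bar: bright, z .285-.305
m=(W[...,2]>.288)&(W[...,2]<.303)&(im.min(2)>185)
P=W[m][:,:2].astype(np.float32); r=cv2.minAreaRect(P); print("bar",r,len(P)); 
box=cv2.boxPoints(r); e=box[1]-box[0]; e2=box[2]-box[1]; e=e if np.hypot(*e)>np.hypot(*e2) else e2
e=e/np.hypot(*e); e=e*np.sign(e[1]); print("yw",e)
yw=np.array([e[0],e[1],0]); xw=np.array([e[1],-e[0],0])
C=np.median(P,0)
c=np.array(r[0]); O=np.r_[c,0]-xw*.044; print("origin",O)
# face plane : fixed orientation, offset from green-grey face pixels
n=-np.sin(np.radians(35))*xw+np.array([0,0,np.cos(np.radians(35))]); ux=np.cos(np.radians(35))*xw+np.array([0,0,np.sin(np.radians(35))])
cream=(im[...,0]-im[...,2].astype(int)>18)&(np.indices((400,640))[1]>390)&(np.indices((400,640))[1]<470)&(np.indices((400,640))[0]>165)&(np.indices((400,640))[0]<232)
D=W[cream]; print("dial n-off",np.percentile(D@n,[10,50,90]),len(D))
cr=cv2.minAreaRect(np.c_[D@ux,D@yw].astype(np.float32)); print("dial ux,y",cr)
face=W[150:232,345:400].reshape(-1,3); print("face off",np.percentile(face@n,[5,20,40,50,60]))
blk=(im.max(2)<35)&(np.indices((400,640))[1]>395)&(np.indices((400,640))[1]<430)&(np.indices((400,640))[0]>180)&(np.indices((400,640))[0]<212)
B=W[blk]; print("knob n",np.percentile(B@n,[5,50,95]),"ux",np.percentile(B@ux,[5,50,95]),"y",np.percentile(B@yw,[5,50,95]))
H=W[198:207,423:432].reshape(-1,3);H=H[(H@n)>np.percentile(H@n,40)];print("hub",np.median(H@n),np.median(H@ux),np.median(H@yw))
E
```

```text
clock: 1.3
tool_pos: [0.2451, -0.6019, 0.5085]
orientation: [-1.746, -2.611, -0.001]
force: [-0.2, -1.1, 0.6]
gripper_width: 1.002
grasp_force: 0.0
1.3 pos [ 0.2451 -0.6019  0.5085] q [ 1.2167  0.3352 -0.1521  1.0297  0.0509  1.7809  1.4754] F [-0.2285 -1.1246  0.5707] w 1.0021353190049838 g 0.0 
R [[-0.382, 0.924, -0.0], [0.924, 0.382, 0.001], [0.001, -0.0, -1.0]]
bar ((0.6193844676017761, -0.14495018124580383), (0.029587257653474808, 0.34885546565055847), 5.845799922943115) 2688
yw [-0.1019  0.9948]
origin [ 0.5756 -0.1494  0.    ]
dial n-off [-0.2458 -0.2437 -0.2417] 2367
dial ux,y ((0.6386034488677979, -0.12455832958221436), (0.5206982493400574, 0.1450309306383133), 43.80593490600586)
face off [-0.2545 -0.2508 -0.2495 -0.2488 -0.2478]
knob n [-0.2064 -0.1855 -0.179 ] ux [0.5302 0.5388 0.5442] y [-0.2136 -0.2052 -0.1976]
hub -0.22077113851515368 0.5084238739333125 -0.24873819292689509
```

```bash
python3 -m creep '0 0 1 0;0 0 1 0;0 0 1 0;0 0 1 0;0 0 1 0;0 0 1 0;0 0 1 0;0 0 1 0' >/dev/null; python3 s.py
```

```text
2.1 pos [ 0.2356 -0.5793  0.6727] q [ 0.955   0.399   0.3351  0.6076 -0.1512  2.089   1.5677] F [-0.4744  0.1663  0.3777] w 0.9993106101946739 g 0.0 
R [[-0.375, 0.927, 0.021], [0.925, 0.376, -0.057], [-0.061, -0.002, -0.998]]
```

```bash
python3 -m creep '0 0 1 0;0 0 1 0;0 0 1 0;0 0 1 0;0 0 1 0;0 0 1 0' >/dev/null; python3 s.py;  python3 -m creep '0 0 -1 0;0 0 -1 0;0 0 -1 0' >/dev/null; python3 s.py
```

```text
2.7 pos [ 0.2189 -0.5387  0.7481] q [ 0.8947  0.304   0.4052  0.5689 -0.1556  2.089   1.5666] F [0.7899 1.0985 0.3783] w 0.9966660087933102 g 0.0 
R [[-0.369, 0.926, 0.074], [0.908, 0.377, -0.181], [-0.196, -0.0, -0.981]]
3.0 pos [ 0.219  -0.5389  0.6565] q [ 0.7944  0.1422  0.3829  0.9802 -0.0513  1.8324  1.5367] F [ 0.2814 -0.1391  0.3208] w 0.9998689357772912 g 0.0 
R [[-0.37, 0.926, 0.073], [0.908, 0.377, -0.181], [-0.195, -0.0, -0.981]]
```

```bash
python3 -m creep '0 0 1 0;0 0 1 0;0 0 1 0;0 0 1 0;0 0 1 0;0 0 1 0;0 0 1 0;0 0 1 0;0 0 1 0;0 0 1 0;0 0 1 0;0 0 1 0' >/dev/null; python3 s.py
```

```text
4.2 pos [ 0.199  -0.4899  0.8465] q [ 0.8105  0.2268  0.5268  0.4452 -0.1842  2.089   1.5647] F [-0.1474 -0.2316 -0.8402] w 0.9993036349813198 g 0.0 
R [[-0.347, 0.926, 0.148], [0.853, 0.377, -0.362], [-0.391, 0.0, -0.92]]
```

```bash
python3 -m creep '0 0 1 0;0 0 1 0;0 0 1 0;0 0 1 0;0 0 1 0;0 0 1 0;0 0 1 0;0 0 1 0;0 0 1 0' >/dev/null; python3 s.py
```

```text
5.1 pos [ 0.1815 -0.4476  0.9315] q [ 0.7896  0.2042  0.6485  0.2686 -0.2772  2.089   1.562 ] F [-0.6201  0.2341  0.9977] w 1.0007638266737358 g 0.0 
R [[-0.31, 0.926, 0.215], [0.762, 0.377, -0.526], [-0.568, 0.001, -0.823]]
```

```bash
python3 -m creep '.2 .45 -1 .77;.2 .45 -1 .77;.2 .45 -1 .77;.2 .45 -1 .77;.4 .45 -1 .77;.4 .45 -1 .77;.4 .45 -1 .77;.4 .45 -1 .77;.4 .45 -1 .77;.4 .45 -1 .77;.4 .45 -1 .77;.4 .45 -1 .77' >/dev/null; python3 s.py
```

```text
6.3 pos [ 0.293  -0.2964  0.6221] q [ 0.7497 -0.3742  0.1745  1.5945 -0.4024  1.5104  2.3802] F [-0.2664 -0.894   0.1545] w 1.0001231335775111 g 0.0 
R [[-0.816, 0.052, 0.576], [0.05, 0.999, -0.019], [-0.576, 0.013, -0.817]]
```

```bash
python3 -m creep '.55 .4 -.9 0;.55 .4 -.9 .1;.55 .4 -.9 .1;.55 .4 -.9 .1;.5 .4 -1 .1;.5 .4 -1 .1;.5 .4 -1 .1;.5 .4 -1 .1;.5 .4 -1 .1;.5 .35 -1 .15;.5 .3 -1 .15;.5 .3 -1 .15' >/dev/null; python3 s.py
```

```text
7.5 pos [ 0.4771 -0.1706  0.2883] q [ 0.8954 -0.2146 -0.3906  2.1553 -0.6365  0.7705  2.549 ] F [ 0.5272 -0.5093 -0.8274] w 1.0032590380594355 g 0.0 
R [[-0.815, -0.119, 0.567], [-0.088, 0.993, 0.081], [-0.572, 0.016, -0.82]]
```

```bash
python3 - <<'E'
from h import *
s=monitor.read_state(); im,d=cams.camera("wrist"); cv2.imwrite("pics/w1.png",im[:,:,::-1]); W=cloud("wrist",d,st=s); np.savez("w1.npz",im=im,W=W)
E
```

```text
(no output)
```

View pics/w1.png

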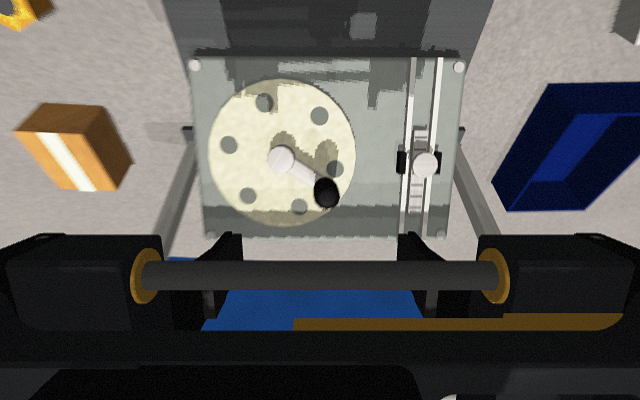

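```bash
python3 - <<'E'
from h import *
np.set_printoptions(precision=4,suppress=True)
z=np.load("w1.npz");im,W=z["im"].astype(int),z["W"]
v,u=np.indices((400,640))
# face plane fit: greenish face left of channel & right
m=(u>355)&(u<390)&(v>65)&(v<200)|(u>205)&(u<235)&(v>65)&(v<95)
P=W[m]; c=np.median(P,0); 
for _ in range(4):
    n=np.linalg.svd(P-P.mean(0),full_matrices=False)[2][2]; r=(P-P.mean(0))@n; P=P[abs(r-np.median(r))<2.5*np.median(abs(r-np.median(r)))+1e-4]
n*=np.sign(n[2]); print("n",n,"slope",np.degrees(np.arccos(n[2])),"yaw",np.degrees(np.arctan2(-n[1],-n[0])),"off",P.mean(0)@n)
off=P.mean(0)@n
yw=np.cross([0,0,1],-n);yw[2]=0;yw/=np.linalg.norm(yw);yw=np.array([ -(-n[1]),-n[0],0])/np.hypot(n[0],n[1]); ux=np.cross(yw,n); print("yw",yw,"ux",ux)
h=W@n-off
cream=((im[...,0]-im[...,2])>14)&(u>195)&(u<365)&(v>70)&(v<235)&(abs(h)<.008)
D=W[cream]; hull=cv2.convexHull(np.c_[D@ux,D@yw].astype(np.float32)); (cx,cy),r=cv2.minEnclosingCircle(hull); el=cv2.fitEllipse(hull); print("dial",cx,cy,r,el)
hub=(h>.02)&(h<.032)&(im.min(2)>120)&(u>262)&(u<300)&(v>140)&(v<178); H=W[hub]; print("hub",np.median(h[hub]),(H@ux).min(),(H@ux).max(),(H@yw).min(),(H@yw).max())
k=(im.max(2)<45)&(h>.03)&(h<.08)&(u>300)&(u<350)&(v>165)&(v<215); K=W[k]; print("knob h",np.percentile(h[k],[5,50,98]))
top=k&(h>np.percentile(h[k],98)-.006); K=W[top]; (kx,ky),kr=cv2.minEnclosingCircle(np.c_[K@ux,K@yw].astype(np.float32)); print("knob top",kx,ky,kr,len(K))
b=(h>.012)&(h<.06)&(im.min(2)>130)&(u>408)&(u<442)&(v>145)&(v<182);B=W[b];print("button",np.percentile(h[b],[5,50,95]),np.median(B@ux),np.median(B@yw))
for vv in range(60,236,6): print(vv,im[vv,418],h[vv,418].round(4),(W[vv,418]@ux).round(4), end=" | ")
cv2.imwrite("pics/w1c.png",cv2.resize(np.uint8(im[50:245,380:460,::-1]),None,fx=3,fy=3,interpolation=cv2.INTER_CUBIC))
E
```

```text
n [-0.5706 -0.0532  0.8195] slope 34.967429415744945 yaw 5.329923728095539 off -0.25019674421949706
yw [-0.0929  0.9957  0.    ] ux [0.8159 0.0761 0.5731]
dial 0.5242145657539368 -0.2628687024116516 0.09836792200803757 ((0.5164644122123718, -0.2561209201812744), (0.14590270817279816, 0.18516641855239868), 44.721073150634766)
hub 0.026999512889861632 0.4942335885008116 0.5238450297187645 -0.2593441884159898 -0.22865973353115504
knob h [0.0382 0.0667 0.0697]
knob top 0.5323022603988647 -0.20452675223350525 0.010499775409698486 379
button [0.0263 0.0274 0.0286] 0.5106785512785643 -0.11050534402870059
60 [88 92 89] -0.0014 0.4147 | 66 [100 105  97] -0.0002 0.4202 | 72 [103 105 101] 0.0005 0.4256 | 78 [119 122 115] -0.0004 0.4308 | 84 [169 177 167] -0.0008 0.4362 | 90 [171 172 163] 0.0007 0.4418 | 96 [171 174 165] 0.0006 0.4473 | 102 [169 177 168] 0.0012 0.4528 | 108 [176 178 169] 0.0015 0.4584 | 114 [168 171 164] -0.0001 0.464 | 120 [170 177 162] -0.0006 0.4698 | 126 [ 99 101  95] -0.0004 0.4755 | 132 [214 209 202] 0.0084 0.4811 | 138 [169 163 158] 0.0083 0.4868 | 144 [117 116 112] 0.0097 0.4925 | 150 [91 86 85] 0.0083 0.4984 | 156 [207 200 195] 0.028 0.5022 | 162 [222 217 210] 0.0268 0.5079 | 168 [228 224 219] 0.027 0.5136 | 174 [231 228 222] 0.0274 0.5192 | 180 [220 216 210] 0.0076 0.5287 | 186 [204 197 193] 0.0091 0.5346 | 192 [214 210 201] 0.0072 0.5413 | 198 [212 206 200] 0.0077 0.5476 | 204 [219 213 206] 0.008 0.5539 | 210 [200 195 188] 0.0085 0.5602 | 216 [92 95 92] -0.0004 0.5695 | 222 [104 107 100] 0.0001 0.5762 | 228 [85 89 86] 0.0011 0.5827 | 234 [98 99 91] 0.0006 0.5898 |
```

View pics/w1c.png

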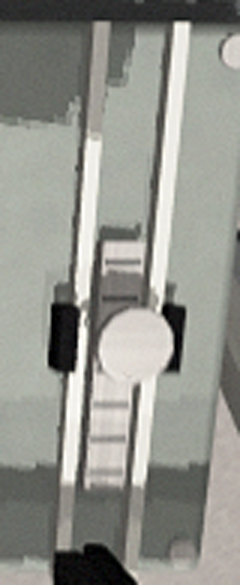

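```bash
python3 - <<'E'
from h import *
np.set_printoptions(precision=4,suppress=True)
z=np.load("w1.npz");im,W=z["im"].astype(int),z["W"]
v,u=np.indices((400,640))
n=np.array([-0.5706,-0.0532,0.8195]);yw=np.array([-.0929,.9957,0]);ux=np.cross(yw,n);off=-.2502
h=W@n-off
cream=((im[...,0]-im[...,2])>14)&(u>195)&(u<365)&(v>70)&(v<235)
cs,_=cv2.findContours(np.uint8(cream),cv2.RETR_EXTERNAL,cv2.CHAIN_APPROX_NONE); C=cv2.convexHull(max(cs,key=cv2.contourArea))[:,0]
Q=W[C[:,1],C[:,0]]; Q=Q[abs(Q@n-off)<.006]
A=np.c_[Q@ux*2,Q@yw*2,np.ones(len(Q))]; b=(Q@ux)**2+(Q@yw)**2; s=np.linalg.lstsq(A,b,rcond=None)[0]; print("dial",s[:2],np.sqrt(s[2]+s[0]**2+s[1]**2),len(Q))
R=Ro.from_rotvec(monitor.read_state()["orientation"]).as_matrix();p=monitor.read_state()["tool_pos"]
K=ux*.5335+yw*-.2048+n*(off+.054)
t=K-.051*R[:,2]; print("target",t,"shift units",(t-p)/.03, "grasp now ux,y,h",(p+.051*R[:,2])@ux,(p+.051*R[:,2])@yw,(p+.051*R[:,2])@n-off,"toolz.n",R[:,2]@n)
E
```

```text
dial [ 0.5066 -0.2458] 0.07352421788361123 44
target [ 0.5376 -0.1573  0.1869] shift units [ 2.0216  0.3605 -3.2048] grasp now ux,y,h 0.5383121565719369 -0.20995108488105052 0.16796429645035027 toolz.n -0.9994070827229833
```

```bash
python3 -m creep '.4 .1 -.6 0;.4 .1 -.6 0;.4 .1 -.6 0;.4 .1 -.6 0;.2 0 -.4 0;.2 0 -.4 0;0 0 0 0' >/dev/null; cat > t.py <<'E'
from h import *
np.set_printoptions(precision=4,suppress=True)
n=np.array([-0.5706,-0.0532,0.8195]);yw=np.array([-.0929,.9957,0]);ux=np.cross(yw,n);off=-.2502
s=monitor.read_state();R=Ro.from_rotvec(s["orientation"]).as_matrix();g=s["tool_pos"]+.051*R[:,2]
a=np.array([g@ux-.507,g@yw+.2455,g@n-off]);f=s["force"]
th=np.arctan2(-a[1],a[0])
print("t",round(s["clock"],2),"up,left,h",a,"r",np.hypot(*a[:2]).round(4),"ang",np.degrees(th).round(1),"F up,left,out",f@ux,f@yw,f@n,"w",s["gripper_width"].round(3),"g",s["grasp_force"].round(1),"q",s["joints"],"tz.n",(R[:,2]@n).round(4))
E
python3 t.py
```

```text
Traceback (most recent call last):
  File "t.py", line 7, in <module>
    print("t",round(s["clock"],2),"up,left,h",a,"r",np.hypot(*a[:2]).round(4),"ang",np.degrees(th).round(1),"F up,left,out",f@ux,f@yw,f@n,"w",s["gripper_width"].round(3),"g",s["grasp_force"].round(1),"q",s["joints"],"tz.n",(R[:,2]@n).round(4))
                                                                                                                                              ^^^^^^^^^^^^^^^^^^^^^^^^
AttributeError: 'float' object has no attribute 'round'
```

```bash
sed -i 's/s\["gripper_width"\].round(3)/round(s["gripper_width"],3)/;s/s\["grasp_force"\].round(1)/round(s["grasp_force"],1)/' t.py; python3 t.py
```

```text
t 8.25 up,left,h [0.0285 0.0391 0.0588] r 0.0484 ang -53.9 F up,left,out -0.3885506007181587 0.33150163260917387 0.6709943908900835 w 1.0 g 0.0 q [ 0.839   0.0212 -0.481   2.1752 -0.6164  0.4807  2.529 ] tz.n -0.9995
```

```bash
python3 -m creep '.08 .1 -.13 0;0 0 0 0;0 0 0 0;0 0 0 0;0 0 0 0;0 0 0 0;0 0 0 0;0 0 0 0' 255 30 >/dev/null; python3 t.py
```

```text
t 9.05 up,left,h [0.0291 0.0419 0.0548] r 0.0511 ang -55.2 F up,left,out -0.022937620098648328 -0.532743304543686 -0.4056003133151272 w 0.358 g 0.0 q [ 0.8332  0.0273 -0.4864  2.1771 -0.6121  0.4666  2.5214] tz.n -0.9996
```

```bash
python3 -m creep '0 0 0 0;0 0 0 0;0 0 0 0;0 0 0 0' 255 30 >/dev/null; python3 t.py; python3 - <<'E'
import numpy as np
for a in range(-55,310,10):
    s,c=np.sin(np.radians(a)),np.cos(np.radians(a)); print(a-5,"->",a+5,"%.2f %.2f %.2f 0;"%(-.237*s+.027*c,-.0221*s-.2893*c,-.1665*s),end="\n" if a%30==5 else "  ")
E
```

```text
t 9.45 up,left,h [0.0292 0.0415 0.0549] r 0.0507 ang -54.9 F up,left,out 0.4683093978759547 -2.8371956876146784 -1.1143522265795571 w 0.252 g 30.0 q [ 0.8334  0.0274 -0.486   2.177  -0.612   0.4663  2.5214] tz.n -0.9996
-60 -> -50 0.21 -0.15 0.14 0;
-50 -> -40 0.19 -0.19 0.12 0;  -40 -> -30 0.16 -0.22 0.10 0;  -30 -> -20 0.12 -0.25 0.07 0;
-20 -> -10 0.09 -0.27 0.04 0;  -10 -> 0 0.05 -0.29 0.01 0;  0 -> 10 0.01 -0.29 -0.01 0;
10 -> 20 -0.04 -0.29 -0.04 0;  20 -> 30 -0.08 -0.27 -0.07 0;  30 -> 40 -0.11 -0.25 -0.10 0;
40 -> 50 -0.15 -0.22 -0.12 0;  50 -> 60 -0.18 -0.18 -0.14 0;  60 -> 70 -0.20 -0.14 -0.15 0;
70 -> 80 -0.22 -0.10 -0.16 0;  80 -> 90 -0.23 -0.05 -0.17 0;  90 -> 100 -0.24 0.00 -0.17 0;
100 -> 110 -0.24 0.05 -0.16 0;  110 -> 120 -0.23 0.10 -0.15 0;  120 -> 130 -0.21 0.15 -0.14 0;
130 -> 140 -0.19 0.19 -0.12 0;  140 -> 150 -0.16 0.22 -0.10 0;  150 -> 160 -0.12 0.25 -0.07 0;
160 -> 170 -0.09 0.27 -0.04 0;  170 -> 180 -0.05 0.29 -0.01 0;  180 -> 190 -0.01 0.29 0.01 0;
190 -> 200 0.04 0.29 0.04 0;  200 -> 210 0.08 0.27 0.07 0;  210 -> 220 0.11 0.25 0.10 0;
220 -> 230 0.15 0.22 0.12 0;  230 -> 240 0.18 0.18 0.14 0;  240 -> 250 0.20 0.14 0.15 0;
250 -> 260 0.22 0.10 0.16 0;  260 -> 270 0.23 0.05 0.17 0;  270 -> 280 0.24 -0.00 0.17 0;
280 -> 290 0.24 -0.05 0.16 0;  290 -> 300 0.23 -0.10 0.15 0;  300 -> 310 0.21 -0.15 0.14 0;
```

```bash
python3 -m creep '.1 -.08 .07 0;.19 -.19 .12 0;.16 -.22 .10 0;.12 -.25 .07 0' >/dev/null; python3 t.py
```

```text
t 9.85 up,left,h [0.0491 0.0184 0.0549] r 0.0524 ang -20.5 F up,left,out 2.997844071466662 1.3326605082330385 -6.573257401178173 w 0.255 g 30.0 q [ 0.8409  0.0661 -0.4692  2.112  -0.5709  0.4984  2.5076] tz.n -0.9996
```

```bash
python3 -m creep '.08 -.27 .04 0;.05 -.29 .01 0;.01 -.29 -.01 0;-.04 -.29 -.04 0;-.08 -.27 -.07 0;-.11 -.25 -.1 0' >/dev/null; python3 t.py;  python3 -m creep '-.15 -.22 -.12 0;-.18 -.18 -.14 0;-.2 -.14 -.15 0;-.22 -.1 -.16 0;-.23 -.05 -.17 0' >/dev/null; python3 t.py
```

```text
t 10.45 up,left,h [ 0.0414 -0.0331  0.055 ] r 0.053 ang 38.6 F up,left,out 5.295546400768924 -4.539436888289595 -17.476832570353498 w 0.259 g 30.0 q [ 0.9198  0.122  -0.4543  2.0664 -0.5964  0.529   2.6208] tz.n -0.9997
t 10.95 up,left,h [ 0.0006 -0.0511  0.0548] r 0.0511 ang 89.3 F up,left,out -1.828661949377881 -3.8116875086873496 -17.21093691678059 w 0.254 g 30.0 q [ 1.3727  0.1879 -0.8586  2.099  -0.516   0.4913  2.6463] tz.n -0.9996
```

```bash
python3 -m creep '-.22 0 -.2 -.1;-.23 .05 -.17 -.1;-.23 .1 -.15 -.1;-.21 .15 -.14 -.1' >/dev/null; python3 t.py;  python3 -m creep '-.19 .19 -.12 -.1;-.16 .22 -.1 0;-.12 .25 -.07 0;-.09 .27 -.04 0;-.05 .29 -.01 0' >/dev/null; python3 t.py
```

```text
t 11.35 up,left,h [-0.03   -0.039   0.0536] r 0.0492 ang 127.6 F up,left,out 7.946045893917687 8.572154718441753 15.528197591251997 w 0.258 g 30.0 q [ 1.4997  0.1659 -0.9791  2.182  -0.5524  0.4236  2.6476] tz.n -1.0
t 11.85 up,left,h [-0.0471 -0.003   0.054 ] r 0.0472 ang 176.4 F up,left,out 7.624250862228799 -2.5881813635112505 3.8586363212230634 w 0.254 g 30.0 q [ 1.6885  0.1235 -1.2041  2.2635 -0.6059  0.3729  2.649 ] tz.n -0.9999
```

```bash
python3 -m creep '-.02 .3 .0 -.1;.03 .29 .03 -.1;.07 .28 .06 -.1;.11 .25 .1 -.1;.15 .22 .12 0;.18 .18 .14 0' >/dev/null; python3 t.py;  python3 -m creep '.2 .14 .15 0;.22 .1 .16 0;.23 .05 .17 0;.24 0 .17 0;.24 -.05 .16 0' >/dev/null; python3 t.py
```

```text
t 12.45 up,left,h [-0.0257  0.0402  0.0536] r 0.0477 ang -122.6 F up,left,out -2.9349732325555338 3.3793423262425066 19.363943636513383 w 0.255 g 30.0 q [ 1.6223 -0.0016 -1.2414  2.2854 -0.6806  0.3613  2.521 ] tz.n -0.999
t 12.95 up,left,h [0.0175 0.047  0.0534] r 0.0502 ang -69.6 F up,left,out 2.9049087179192914 12.03378152772327 28.8604522595135 w 0.254 g 30.0 q [ 1.5497  0.0413 -1.2419  2.2055 -0.4317  0.3765  2.2405] tz.n -0.9992
```

```bash
python3 -m creep '.22 -.11 .18 0;.2 -.15 .15 0;.19 -.19 .12 0;.16 -.22 .1 0;.12 -.25 .07 0;.09 -.27 .04 0' >/dev/null; python3 t.py;  python3 -m creep '.05 -.29 .01 0;.01 -.29 -.01 0;-.04 -.29 -.04 0' >/dev/null; python3 t.py
```

```text
t 13.55 up,left,h [0.0521 0.0079 0.0546] r 0.0527 ang -8.6 F up,left,out 8.463311203517634 1.0278562811640741 -15.303563106293819 w 0.254 g 30.0 q [ 1.4571  0.1402 -1.1422  2.1017 -0.2157  0.4145  2.0905] tz.n -0.9991
t 13.85 up,left,h [ 0.0491 -0.0197  0.0547] r 0.0529 ang 21.9 F up,left,out 5.017626830824945 -4.649929150410867 -24.65352558124549 w 0.255 g 30.0 q [ 1.4684  0.1818 -1.1149  2.0772 -0.1876  0.4247  2.1166] tz.n -0.9991
```

```bash
cat > b.py <<'E'
from h import *
import sys
n=np.array([-0.5706,-0.0532,0.8195]);yw=np.array([-.0929,.9957,0]);ux=np.cross(yw,n);off=-.2502
for c in ["wrist","scene","top"]:
    s=monitor.read_state(); im,d=cams.camera(c); W=cloud(c,d,st=s); h=W@n-off
    m=(abs(W@ux-.5107)<.009)&(abs(W@yw+.1105)<.009)&(h>-.01)&(h<.06)&(d>0)
    k=(abs(W@ux-.545)<.04)&(abs(W@yw+.1125)<.006)&(h>.005)&(h<.012)&(d>0)
    print(c,m.sum(),np.percentile(h[m],[10,50,90]).round(4) if m.sum() else "", "tail ux",np.percentile((W@ux)[k],[50,98]).round(4) if k.sum()>5 else "")
cv2.imwrite(f"pics/{sys.argv[1]}.png",cams.camera("wrist")[0][:,:,::-1])
E
python3 -m creep '-.05 -.27 -.1 0;-.11 -.25 -.1 0;-.15 -.22 -.12 0' >/dev/null; python3 t.py; python3 b.py b1
```

```text
t 14.15 up,left,h [ 0.0321 -0.0417  0.0537] r 0.0526 ang 52.4 F up,left,out 0.4726067793528356 1.221099274239967 7.63022895581083 w 0.262 g 30.0 q [ 1.5087  0.2137 -1.1101  2.0805 -0.1866  0.421   2.17  ] tz.n -0.999
wrist 896 [0.0042 0.0201 0.0214] tail ux [0.5077 0.516 ]
scene 11 [0.0073 0.0098 0.0127] tail ux [0.5154 0.5212]
top 67 [0.0061 0.0202 0.0224] tail ux [0.5669 0.5774]
```

```bash
python3 -m creep '-.17 -.18 -.13 0;0 0 0 0;0 0 0 0' >/dev/null; python3 t.py; python3 -m creep '0 0 0 0;0 0 0 0;0 0 0 0;0 0 0 0;0 0 0 0;0 0 0 0;0 0 0 0;0 0 0 0;0 0 0 0;0 0 0 0' 0 >/dev/null; python3 t.py
```

```text
t 14.65 up,left,h [ 0.0238 -0.0465  0.0536] r 0.0522 ang 62.9 F up,left,out -0.5847303353225907 -0.29520803591927586 8.951090250020826 w 0.254 g 30.0 q [ 1.5296  0.2201 -1.1156  2.0886 -0.1928  0.4174  2.1919] tz.n -0.999
t 15.65 up,left,h [ 0.0248 -0.0455  0.0534] r 0.0518 ang 61.4 F up,left,out -0.6268126900483795 -0.6270908500841034 -0.1217447763603207 w 0.986 g 0.0 q [ 1.5276  0.2197 -1.1159  2.0883 -0.1925  0.4167  2.1907] tz.n -0.9991
```

```bash
python3 -m creep '-.3 -.03 .43 0;-.3 -.03 .43 0;-.3 -.03 .43 0;-.4 -.04 .57 0;-.4 -.04 .57 0;-.4 -.04 .57 0;-.4 -.04 .57 0;-.4 -.04 .57 0;0 0 0 0;0 0 0 0' >/dev/null; python3 t.py; python3 b.py b2
```

```text
t 16.65 up,left,h [ 0.0243 -0.0458  0.1999] r 0.0518 ang 62.0 F up,left,out -0.18780369324835683 0.23457733744537096 -1.0913594403869207 w 1.0 g 0.0 q [ 1.4635 -0.2123 -0.7469  2.0824 -0.7252  0.8544  2.6432] tz.n -0.999
wrist 394 [0.005  0.0205 0.0216] tail ux 
scene 11 [0.007  0.0096 0.0127] tail ux [0.5169 0.5204]
top 64 [0.0036 0.0204 0.0224] tail ux [0.5468 0.5792]
```

View pics/b2.png

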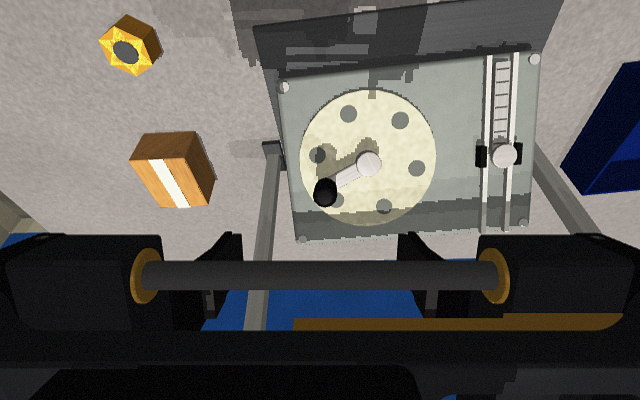

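The picture shows the strip fully below the button cap at (505,155). The cap is down by 7 mm, the knob at (325,192) is released, and the carton and nut are standing as before. I'm handing the job in.

```bash
python3 -c "
from station import ticket
print(ticket.close_job())"
```

```text
the job is handed in; nothing more can be done
None
```

I cranked the winder clockwise until the drag went and the button dropped (about 7 mm, measured by camera), stopped within about 40° of that, let go and backed clear without touching the stock, and handed the job in at about 17 s; the hand-in gave no verdict.

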